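# Press a lens home in its sprung ring and hold it for locking

### The job

The lens module needs its long lens fitted: pull the dust plug out of the module's sprung lens ring and leave it lying in the open parts tray. Then lift the taller of the two lenses out of the rack, set it nose down in the ring so that its shoulder rests on the ring, and press it straight down without ramming it, until the springs are compressed and the ring is down at its stop. Finish with the gripper still holding the lens pressed down there, ready for a colleague to tighten its lock screw, and leave the other things on the bench alone.

Things in the scene. Friction and masses are not known exactly. Their poses are not given: they have to be found in the camera images.
- lens_module: Open grey lens module, fixed to the bench: base casting 150 (x) x 140 (y) x 12 mm, with a rear rib (12 x 120 mm, up to 33 mm high) along its +x edge and low film rollers. Origin: centre of the underside, on the bench; z up. The floating lens ring stands above its centre on three coil springs, each round a shoulder screw. The screws stand 46 mm from the ring's axis, in the module's directions +90, 210 and 330 degrees; their heads, 12 mm across, top out 64 mm above the bench.
- lens_ring (a joint): How far the floating lens ring is pressed down, in m: 0 = up (top face 60 mm above the bench), 0.014 = at its bottom stop. It springs back. The springs are preloaded: about 6 N before they yield, rising by 0.8 N per mm to about 17 N at the stop. The ring and a resting lens do not press it down by their own weight. A push of about 14 N on a seated lens takes the ring to its stop, which is hard: pushing on past it only adds force on the lens, which must stay well below 80 N.
- ring_seat (a point): Centre of the ring's top face, on the ring's axis, moving with the ring. Aluminium ring, 68 mm outer diameter, 10 mm thick, through bore 39 mm; three ears reach out to the screws, and a small lens locking thumbscrew stands out to 52 mm from the axis in the module's -y direction, no higher than the ring (not to be used). Under it the space down to the module's glass is free (44 mm with the ring up).
- dust_plug: Black plastic dust plug standing in the ring at the start: stem 36 mm diameter and 10 mm long in the bore, flange 54 mm diameter and 4 mm thick lying on the ring, and above it a round pull knob 22 mm diameter, 32 mm tall. Origin: centre of the stem's underside; z along the axis, up to the knob; the flange's underside is at z = 10 mm, the knob runs from 14 to 46 mm. 50 g; sits loose.
- parts_tray: Open low steel parts tray, fixed, 130 (x) x 170 (y) x 26 mm high outside, 4 mm walls and floor, empty. Origin: centre of its underside on the bench. It may be on either side of the module.
- lens_rack: Plain grey plastic lens rack, fixed, 90 (x) x 180 (y) x 45 mm high, with two round wells 39 mm wide and 34 mm deep, 45 mm either way from its centre along its y axis. A lens stands in each, nose down, its shoulder on the rack's top. Origin: centre of the underside on the bench. It may be on either side of the module.
- long_lens: The taller of the two lenses, black barrel with an aluminium nose, 93 mm long in all. Origin: centre of the nose's end face (bottom); z along the axis, upward. Nose 35 mm diameter from z = 0 to 27 mm with a 4 mm bevelled end; shoulder flange 52 mm diameter from 27 to 33 mm; plain round barrel, 40 mm diameter, from 33 to 93 mm, to be gripped there. About 0.2 to 0.3 kg. Seated in the ring, its origin is 27 mm below the ring's top face. It may be in either well of the rack.
- short_lens: The shorter, wider lens, to be left in the rack: same nose and flange, barrel 48 mm diameter from 33 to 61 mm. Same origin and axes.
- film_cassette: Clear film cassette, 100 x 100 x 26 mm, loose bystander on the bench. Origin: centre of the underside.
- tube_holder: Chrome light tube holder, bar 34 x 190 mm (y) with upright sockets at both ends, 46 mm high, loose bystander. Origin: centre of the underside.
- belt_roller: Small black rubber belt roller standing on end, 34 mm diameter, 34 mm tall with its axle, loose bystander. Origin: centre of the underside.
Mind the look-alikes: they are no part of the job. Of the things like the lens_rack, leave any that is green or red; of the rest the smaller one is meant.

How it is judged (in metres and radians):
On the way, in this order (a step that is already met when the one before it is completed fails the run):
1. the dust plug lies in the parts tray, let go (x of dust_plug in the frame of parts_tray between -0.06 and 0.06 m and y of dust_plug in the frame of parts_tray between -0.08 and 0.08 m and height (world z) of dust_plug below 0.036 m and contact force between dust_plug and the arm below 0.1 N and contact force between dust_plug and the fingers below 0.1 N and linear speed of dust_plug below 0.05 m/s), for 0.2 s.
2. the long lens stands in the ring, shoulder on the ring (horizontal distance between long_lens and ring_seat below 0.004 m and z of long_lens in the frame of ring_seat below -0.0245 m and angle between long_lens's own z axis and vertical below 0.08 rad), for 0.2 s.
At the end, for the whole second after the job is handed in: Finishes holding: long lens upright (0.08 rad) in the ring, shoulder on it (axis within 4 mm, 2.5 mm of seated), held still by the gripper, ring at least 11.5 of its 14 mm down, over 11 N between lens and ring. Plug let go in the tray, short lens seated in the rack (all of step 1 and all of step 2 and value of joint lens_ring above 0.0115 m and contact force between long_lens and lens_module above 11 N and contact force between the fingers and long_lens above 3 N and linear speed of long_lens below 0.02 m/s and z of short_lens in the frame of lens_rack below 0.021 m and angle between short_lens's own z axis and vertical below 0.1 rad); the arm keeps its last pose, push and grip.
It fails at once if the film cassette is moved more than 20 mm (distance of film_cassette from where it was at the start of the episode above 0.02 m).
It fails at once if the tube holder is moved more than 20 mm (distance of tube_holder from where it was at the start of the episode above 0.02 m).
It fails at once if the belt roller is moved more than 20 mm (distance of belt_roller from where it was at the start of the episode above 0.02 m).
It fails at once if the short lens is moved more than 20 mm (distance of short_lens from where it was at the start of the episode above 0.02 m).
It fails at once if the lens is rammed: more than 80 N between lens and module (contact force between long_lens and lens_module above 80 N).
It also fails if it takes over 64 s, if anything falls off the work surface, if the arm or the gripper's body presses on something with over 40 N, if the wrist force passes 120 N, or if a joint passes its speed limit or range.

### The arm

A 6-joint arm with a two-finger parallel gripper is mounted at the origin on the work surface. World frame = base frame: x ahead of the robot, y to its left, z up, the work surface at z = 0. Lengths are in m, angles in degrees, forces in N, time in s.
With the tool pointing down it reaches from about 0.425 to 0.95 m from the base axis. Payload 14.7 kg.
Tool frame: the origin (TCP) lies at the very end of the fingers, on their centre line; the grasp point (between the pads) lies 19 mm behind it (grip_point_offset is the distance from the TCP to the grasp point, in m); z points along the fingers, x is the direction in which the jaws open and shut, and the axes are right-handed (so a half turn about z gives the same grasp; the last joint's range is limited). The gripper opens to 85 mm and grips with 20 to 120 N. Pads are 22 mm wide; open, the fingers measure 114 mm over their backs; the gripper's body (76 mm by 85 mm) begins 54 mm behind the grasp point. The pads swing forward as they close: fully open they stand 13 mm farther back than shut.
Start: joints at [68.892, 27.513, 91.461, -0, 61.026, -2.67], TCP at [0.206, 0.617, 0.231] pointing down, gripper open.
Joint ranges: [-157.49, 157.49], [-46.99, 117.5], [13.45, 153.17], [-89.5, 269.5], [5.16, 153.95], [-167.48, 167.48]. Speed limits (degrees/s): [108.29, 108.29, 136.94, 172.46, 172.46, 172.46].

### API

Orientations are given as a 3x3 rotation matrix whose columns are the frame's x, y, z axes.
In Python, from bench import * gives the robot as it stands.
- The arm moves only by the tool send_rows, never from a script. Its argument "moves" is a list of rows, each an object with "turn": the turn, a rotation vector about the tool's x, y, z in rad, a list of three; "travel": the shift along the tool's x, y, z in m, a list of three; "grip": the closure, from 0 (fully open) to 1 (shut). In form: [{"turn": [rx, ry, rz], "travel": [x, y, z], "grip": grip}, ...]. A call has 1 to 5 rows; each row is the pose to reach, as a shift and turn from the pose commanded when the call began, along the tool's axes at that moment; what a row does not reach only later rows make up. A row lasts 1/10 s, in which the tool goes at most 50 mm and 8.59 degrees, less where a joint would pass 70% of its speed; a pose out of reach is approached as far as the arm can. A call with a gripper value outside its range is refused whole. The fingers move at their own pace and stop on an object; "grip_force" is the grip in N (left out, the last holds). Time passes only in rows, so rows that repeat a pose let the fingers close. It gives the time, the measured TCP pose, the force and the opening at its end, in the units of the state.
- get_state(): the state, without advancing time (a new reading comes with each control period).
- capture(name): name is "scene" or "side" or "wrist"; returns a dict with "img" (480x640x3 uint8, red, green, blue), "vfov" (degrees; the focal length in pixels is half the picture's height over the tangent of half this angle, whatever the lens; pixels are square), "cx", "cy" (the principal point, pixels), "extrinsics" (4x4, takes a point from world to camera coordinates); the wrist camera has in their place "tool_from_camera" (4x4, takes a point from camera to tool coordinates, whose origin is the TCP and whose axes are the tool frame's). Camera axes: x right, y up, looking along -z (the intrinsics and any distortion apply to the point x, -y, -z); pixel columns grow to the right and rows downward; lengths in m; the calibration is good to about 2 mm. A picture is of the moment at which its call begins: read the wrist's pose just before it. There is no depth.
- sign_off(): hands the job in, once; it reports no verdict.
Trained networks look in the newest picture that a camera, given by its name, has taken for a name from the list of things; names that differ only in an ending like _2 or _b are one class to them, and where a whole thing is asked for, a point or a joint stands for the part that bears it (a point fixed in the world has none). Each returns a list of dicts, best first, with "p" (0 to 1); they miss things now and then, are a little off and sometimes report something else, mostly with a low value. They report only what shows in the picture. A call takes as long as a camera call. They do not tell look-alikes from the thing itself.
- look_for(camera, query): "xyz" ([x, y, z] in m, in world coordinates, good to about 4 mm: the middle of the surface that is visible of it).
- cut_out(camera, query): "region" (480x640 bool, what is visible of it).
The state is a dict: "clock": time; "q": joint angles; "joint_vel": joint speeds; "joint_efforts": joint torques, N m; "tool_pos": TCP position; "eef_rot": TCP orientation; "ft_force": force on the tool from outside, world axes, zero at the start; "wrist_torque": the same for the moment, N m; "width": finger opening in m.
Only numpy, scipy, OpenCV 4.12 (cv2) and the standard library are available. Lean on these libraries where they do the work, as an engineer would, in place of code of your own. Each camera call takes 0.05 s, during which the arm holds its last target.

## Working session

There is one attempt and no reset: what is moved stays moved. The work goes in short steps, Python scripts to look and compute and a tool call to move; the robot and the scene stay as the last step left them, time stands still between calls to the robot, and variables do not carry over. Pictures are saved under pics/ and viewed, and the job is handed in when it is done.

Besides the shell and the picture viewer there is one more tool, called after "Call:" as name(argument=value, ...) on one line, values as JSON. send_rows: Moves the arm, as the interface text tells. Its arguments: {"type":"object","properties":{"moves":{"type":"array"},"grip_force":{"type":"number"}},"required":["moves"]}

```bash
ls; mkdir -p pics; python3 - <<'E'
from bench import *
import cv2,numpy as np
print(get_state())
for n in ["scene","side","wrist"]:
    c=capture(n); cv2.imwrite(f"pics/{n}0.png",c["img"][:,:,::-1])
    print(n,{k:(np.round(v,4).tolist() if k!="img" else 0) for k,v in c.items()})
E
```

```text
pics
{'clock': 0.0, 'q': array([ 6.88929257e+01,  2.75504186e+01,  9.14935575e+01,  1.31390560e-03,
        6.10259688e+01, -2.66969974e+00]), 'joint_vel': array([ 0.00632995, -0.03419724,  0.0429897 ,  0.11672647, -0.00331817,
       -0.04947266]), 'joint_efforts': array([ 1.54799149e-03, -9.50657845e+01, -4.30175507e+01, -3.19970695e-05,
        1.23617705e-02,  5.53875111e-05]), 'tool_pos': array([0.20539629, 0.6162625 , 0.23066726]), 'eef_rot': array([[ 3.16278202e-01,  9.48666374e-01, -4.58329534e-04],
       [ 9.48665702e-01, -3.16278524e-01, -1.13164235e-03],
       [-1.21851083e-03, -7.68877032e-05, -9.99999255e-01]]), 'ft_force': array([-0.26882187,  0.82993337,  0.5097209 ]), 'wrist_torque': array([0.04118385, 0.04033345, 0.05563739]), 'width': 0.08560868906108828}
scene {'img': 0, 'vfov': 56.2849, 'cx': 320.1654, 'cy': 245.3724, 'extrinsics': [[-0.8655, 0.5008, -0.0098, 0.35], [-0.394, -0.6686, 0.6306, 0.2365], [0.3092, 0.5497, 0.776, -1.3402], [0.0, 0.0, 0.0, 1.0]]}
side {'img': 0, 'vfov': 55.7342, 'cx': 318.3642, 'cy': 239.6564, 'extrinsics': [[0.8975, -0.441, -0.0062, -0.3693], [0.2964, 0.5927, 0.7489, -0.2822], [-0.3266, -0.674, 0.6626, -1.1247], [0.0, 0.0, 0.0, 1.0]]}
wrist {'img': 0, 'vfov': 68.2765, 'cx': 318.8034, 'cy': 237.3145, 'tool_from_camera': [[1.0, -0.0008, 0.0, -0.0003], [-0.0007, -0.961, -0.2765, -0.0709], [0.0002, 0.2765, -0.961, -0.1416], [0.0, 0.0, 0.0, 1.0]]}
```

View pics/scene0.png

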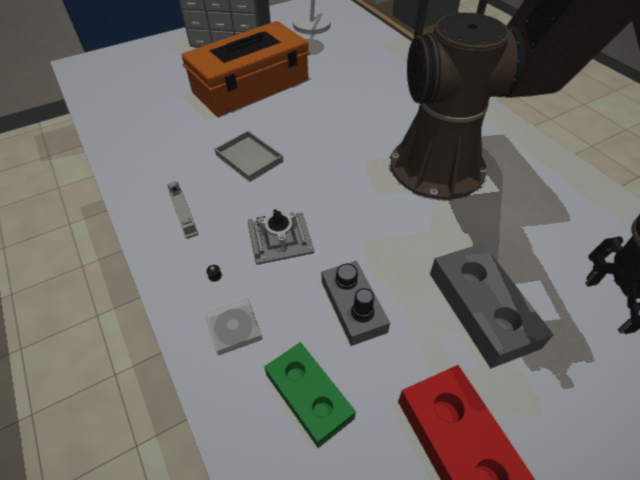

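View pics/side0.png

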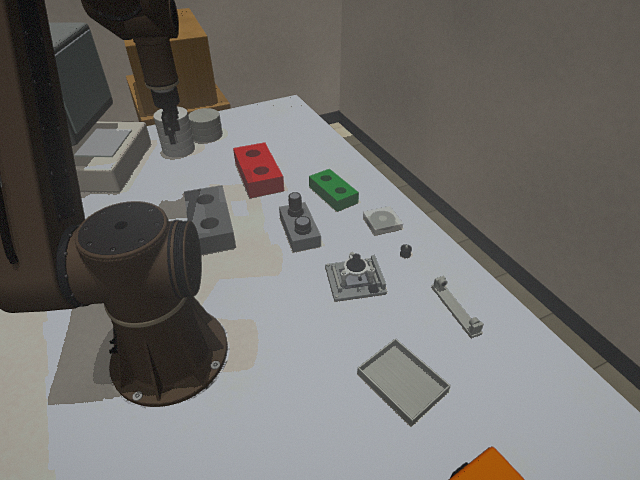

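View pics/wrist0.png

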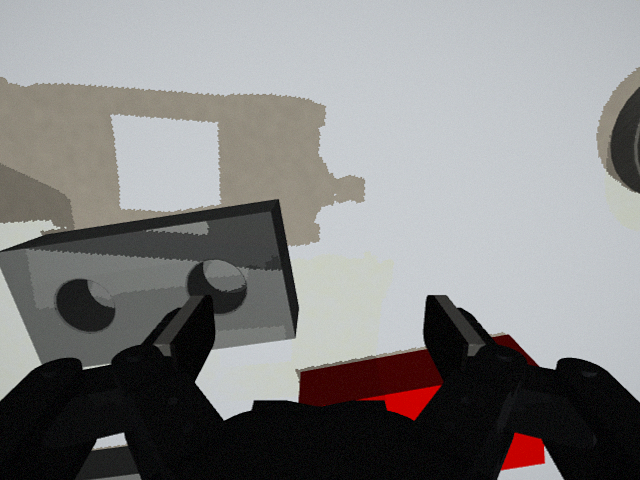

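The scene view shows the plug in its ring at about (278,222), the tray at (249,156) and the grey rack with lenses at (355,300). The tall lens is the nearer one, at (363,303). The side view agrees: tall lens at (295,203), ring at (356,265), tray at (403,380). Next I'll measure them.

```bash
cat > h.py <<'E'
from bench import *
import cv2,numpy as np
from scipy.optimize import least_squares
def K(c):
    f=240/np.tan(np.radians(c["vfov"])/2); return f
def w2c(c,st=None):
    if "extrinsics" in c: return np.array(c["extrinsics"])
    T=np.eye(4);T[:3,:3]=st["eef_rot"];T[:3,3]=st["tool_pos"]
    return np.linalg.inv(T@np.array(c["tool_from_camera"]))
def proj(c,P,st=None):
    P=np.atleast_2d(P);E=w2c(c,st);p=P@E[:3,:3].T+E[:3,3];f=K(c)
    return np.c_[c["cx"]+f*p[:,0]/-p[:,2], c["cy"]-f*p[:,1]/-p[:,2]]
def ray(c,uv,st=None):
    E=w2c(c,st);f=K(c);d=np.array([(uv[0]-c["cx"])/f,-(uv[1]-c["cy"])/f,-1.])
    R=E[:3,:3];o=-R.T@E[:3,3];d=R.T@d;return o,d/np.linalg.norm(d)
def atz(c,uv,z,st=None):
    o,d=ray(c,uv,st);return o+d*(z-o[2])/d[2]
def tri(rays):
    A=np.zeros((3,3));b=np.zeros(3)
    for o,d in rays:
        M=np.eye(3)-np.outer(d,d);A+=M;b+=M@o
    p=np.linalg.solve(A,b);res=[np.linalg.norm((np.eye(3)-np.outer(d,d))@(p-o)) for o,d in rays]
    return p,res
E
python3 - <<'E'
from h import *
for n in ["scene","side"]:
    c=capture(n)
    for q in ["lens_module","lens_ring","dust_plug","parts_tray","lens_rack","long_lens","short_lens","film_cassette","tube_holder","belt_roller"]:
        r=look_for(n,q)
        print(n,q,[(round(x["p"],2),np.round(x["xyz"],3).tolist(),proj(c,x["xyz"]).round(0).tolist()) for x in r[:4]])
    img=c["img"]
    crop=img[190:350,200:400] if n=="scene" else img[180:430,270:470]
    cv2.imwrite(f"pics/{n}1.png",cv2.resize(crop[:,:,::-1],None,fx=3 if n=="side" else 4,fy=3 if n=="side" else 4,interpolation=cv2.INTER_CUBIC)[:600])
E
```

```text
scene lens_module [(0.45, [0.544, 0.028, 0.058], [[277.0, 229.0]])]
scene lens_ring [(0.61, [0.548, 0.027, 0.062], [[275.0, 228.0]])]
scene dust_plug [(0.79, [0.534, 0.02, 0.066], [[279.0, 224.0]])]
scene parts_tray [(0.59, [0.466, -0.317, 0.011], [[250.0, 156.0]])]
scene lens_rack [(0.88, [0.502, 0.31, 0.049], [[352.0, 309.0]]), (0.79, [0.466, 0.618, 0.062], [[462.0, 424.0]]), (0.63, [0.239, 0.46, 0.066], [[494.0, 303.0]]), (0.56, [0.67, 0.431, 0.041], [[313.0, 396.0]])]
scene long_lens [(0.75, [0.493, 0.338, 0.091], [[364.0, 307.0]])]
scene short_lens [(0.71, [0.474, 0.248, 0.08], [[349.0, 275.0]])]
scene film_cassette [(0.8, [0.74, 0.201, 0.025], [[233.0, 325.0]]), (0.34, [0.55, 0.04, 0.012], [[278.0, 245.0]])]
scene tube_holder [(0.84, [0.718, -0.205, 0.012], [[183.0, 209.0]]), (0.7, [0.738, 0.202, 0.024], [[234.0, 325.0]])]
scene belt_roller [(0.53, [0.725, 0.05, 0.027], [[214.0, 273.0]])]
side lens_module [(0.92, [0.516, -0.015, 0.019], [[354.0, 284.0]])]
side lens_ring [(0.75, [0.525, -0.005, 0.058], [[356.0, 271.0]])]
side dust_plug [(0.79, [0.527, 0.011, 0.065], [[354.0, 265.0]])]
side parts_tray [(0.68, [0.471, -0.322, 0.006], [[402.0, 381.0]])]
side lens_rack [(0.94, [0.459, 0.227, 0.045], [[300.0, 232.0]]), (0.79, [0.66, 0.393, 0.04], [[333.0, 189.0]]), (0.7, [0.466, 0.603, 0.065], [[258.0, 167.0]]), (0.59, [0.229, 0.402, 0.064], [[210.0, 217.0]])]
side long_lens [(0.62, [0.479, 0.314, 0.081], [[294.0, 206.0]])]
side short_lens [(0.65, [0.467, 0.222, 0.076], [[302.0, 225.0]])]
side film_cassette [(0.63, [0.728, 0.183, 0.028], [[381.0, 220.0]])]
side tube_holder [(0.73, [0.717, -0.212, 0.012], [[456.0, 310.0]])]
side belt_roller [(0.62, [0.721, 0.037, 0.023], [[405.0, 249.0]])]
```

```bash
cat >> h.py <<'E'
from scipy.spatial.transform import Rotation as Ro
def plan(p,xang,v=True):
    s=get_state();R=s["eef_rot"];a=np.radians(xang)
    Rt=np.array([[np.cos(a),np.sin(a),0],[np.sin(a),-np.cos(a),0],[0,0,-1]])
    t=R.T@(np.array(p)-s["tool_pos"]);r=Ro.from_matrix(R.T@Rt).as_rotvec()
    print("clk %.2f"%s["clock"],"pos",s["tool_pos"].round(4),"xang %.2f"%np.degrees(np.arctan2(R[1,0],R[0,0])),"F",s["ft_force"].round(2),"w %.4f"%s["width"])
    print("travel",t.round(4).tolist(),"turn",r.round(4).tolist())
E
python3 -c "
from h import *
plan([.53,.08,.27],0)"
```

```text
clk 1.25 pos [0.2055 0.6166 0.2313] xang 71.56 F [-0.18 -0.5  -0.26] w 0.0856
travel [-0.4065, 0.4775, -0.0387] turn [-0.0, 0.0, 1.249]
```

View pics/scene1.png

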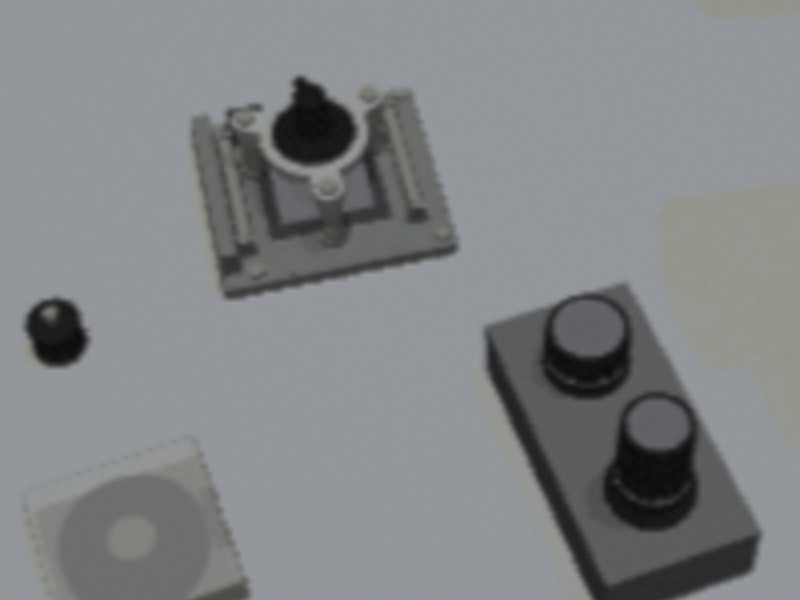

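View pics/side1.png

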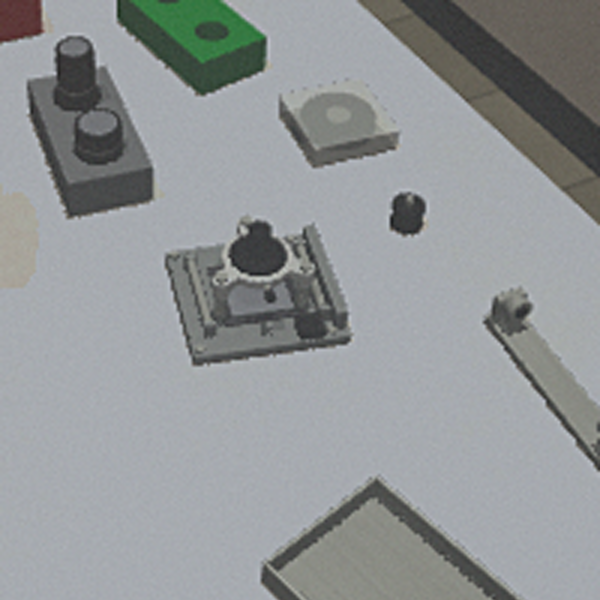

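The 4x crops show the plug's knob and flange in the ring, at about (77+200, 20+205) px in the scene view. The tall lens is at (655,455) in the crop, with the short one behind it. I'm moving over the module now.

Call:
send_rows(moves=[{"turn": [0,0,1.249],"travel": [-0.4065,0.4775,-0.039],"grip": 0},{"turn": [0,0,1.249],"travel": [-0.4065,0.4775,-0.039],"grip": 0},{"turn": [0,0,1.249],"travel": [-0.4065,0.4775,-0.039],"grip": 0},{"turn": [0,0,1.249],"travel": [-0.4065,0.4775,-0.039],"grip": 0},{"turn": [0,0,1.249],"travel": [-0.4065,0.4775,-0.039],"grip": 0}])

```text
clock: 1.75
tool_pos: [0.3353, 0.4014, 0.2471]
eef_rot: [[0.881, 0.474, 0.0], [0.474, -0.881, 0.0], [0.0, -0.0, -1.0]]
ft_force: [0.9, 0.7, -0.1]
width: 0.0856
```

```bash
python3 -c "
from h import *
plan([.53,.08,.27],0)"
```

```text
clk 1.75 pos [0.3353 0.4014 0.2471] xang 28.26 F [ 0.88  0.66 -0.12] w 0.0856
travel [0.0193, 0.3753, -0.0229] turn [-0.0001, -0.0004, 0.4933]
```

Call:
send_rows(moves=[{"turn": [0,0,0.4933],"travel": [0.019,0.375,-0.023],"grip": 0},{"turn": [0,0,0.4933],"travel": [0.019,0.375,-0.023],"grip": 0},{"turn": [0,0,0.4933],"travel": [0.019,0.375,-0.023],"grip": 0},{"turn": [0,0,0.4933],"travel": [0.019,0.375,-0.023],"grip": 0},{"turn": [0,0,0.4933],"travel": [0.019,0.375,-0.023],"grip": 0}])

```text
clock: 2.25
tool_pos: [0.4658, 0.1885, 0.2625]
eef_rot: [[1.0, 0.004, 0.001], [0.004, -1.0, 0.0], [0.001, -0.0, -1.0]]
ft_force: [1.1, 0.3, -1.0]
width: 0.0856
```

```bash
python3 -c "
from h import *
plan([.53,.08,.27],0)"
```

```text
clk 2.25 pos [0.4658 0.1885 0.2625] xang 0.22 F [ 1.06  0.33 -0.97] w 0.0856
travel [0.0638, 0.1087, -0.0075] turn [-0.0003, -0.0007, 0.0038]
```

Call:
send_rows(moves=[{"turn": [0,0,0],"travel": [0.064,0.109,-0.0075],"grip": 0},{"turn": [0,0,0],"travel": [0.064,0.109,-0.0075],"grip": 0},{"turn": [0,0,0],"travel": [0.064,0.109,-0.0075],"grip": 0},{"turn": [0,0,0],"travel": [0.064,0.109,-0.0075],"grip": 0},{"turn": [0,0,0],"travel": [0.064,0.109,-0.0075],"grip": 0}])

```text
clock: 2.75
tool_pos: [0.5296, 0.0812, 0.2695]
eef_rot: [[1.0, 0.004, -0.0], [0.004, -1.0, 0.0], [-0.0, -0.0, -1.0]]
ft_force: [-0.0, 0.5, -0.1]
width: 0.0854
```

```bash
cat > shot.py <<'E'
from h import *
import sys,pickle
s=get_state();c=capture("wrist");pickle.dump((s,c),open(f"pics/{sys.argv[1]}.pkl","wb"))
cv2.imwrite(f"pics/{sys.argv[1]}.png",c["img"][:,:,::-1])
print(s["clock"],s["tool_pos"],s["joint_vel"].round(2))
E
python3 shot.py w1
```

```text
2.75 [0.52960453 0.08119023 0.26948617] [ 1.78 -0.44  0.85  0.16 -0.07  0.25]
```

View pics/w1.png

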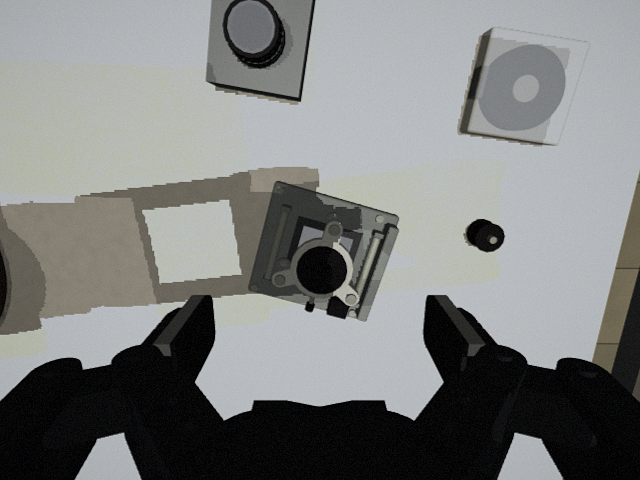

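View w1 shows the ring with the plug at about (322,268), the screws around it, and the thumbscrew at (309,307). The short lens is at (252,27). I'll take a second, lower view for triangulation.

```bash
python3 - <<'E'
from h import *
import pickle
s,c=pickle.load(open("pics/w1.pkl","rb"))
for n,uv in dict(ring=(322,268),thumb=(309,307),s1=(334,229),s2=(279,279),s3=(351,297),).items(): print(n,atz(c,uv,0.06 if n!='thumb' else .055,s).round(4))
im=c["img"][200:340,230:430]
cv2.imwrite("pics/w1c.png",cv2.resize(im[:,:,::-1],None,fx=4,fy=4,interpolation=cv2.INTER_CUBIC))
plan([.532,.0,.2],0)
E
```

```text
ring [0.5324 0.0165 0.06  ]
thumb [ 0.5184 -0.0317  0.055 ]
s1 [0.5444 0.0592 0.06  ]
s2 [0.4866 0.0037 0.06  ]
s3 [ 0.5642 -0.0169  0.06  ]
clk 2.80 pos [0.5293 0.0819 0.2695] xang 0.30 F [-0.34 -0.08 -0.11] w 0.0851
travel [0.0023, 0.0819, 0.0695] turn [-0.0002, 0.0004, 0.0052]
```

View pics/w1c.png

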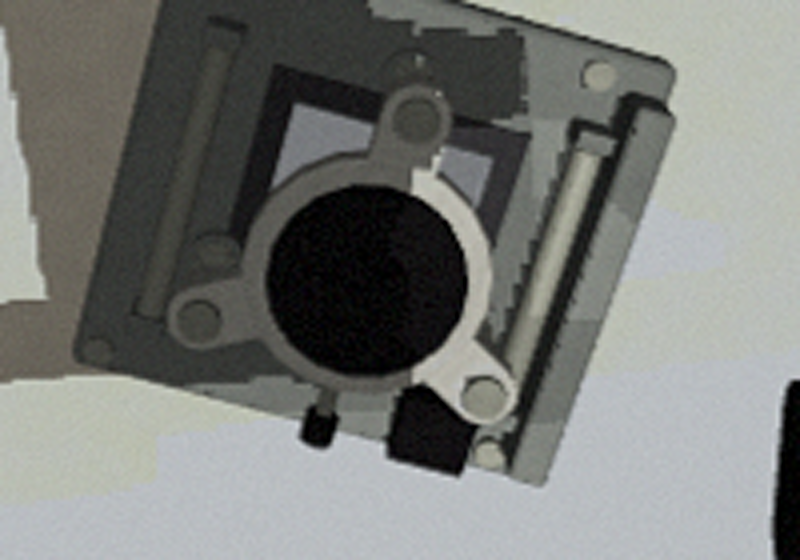

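Call:
send_rows(moves=[{"turn": [0,0,0.005],"travel": [0.002,0.082,0.07],"grip": 0},{"turn": [0,0,0.005],"travel": [0.002,0.082,0.07],"grip": 0},{"turn": [0,0,0.005],"travel": [0.002,0.082,0.07],"grip": 0},{"turn": [0,0,0.005],"travel": [0.002,0.082,0.07],"grip": 0}])

```text
clock: 3.2
tool_pos: [0.5311, -0.0001, 0.1988]
eef_rot: [[1.0, 0.0, -0.002], [0.0, -1.0, 0.0], [-0.002, -0.0, -1.0]]
ft_force: [0.2, 1.3, 0.5]
width: 0.0854
```

```bash
python3 shot.py w2
```

```text
3.2 [ 5.31143159e-01 -1.19810653e-04  1.98752797e-01] [ 1.78 -1.55 -1.9   0.4   1.15  1.07]
```

View pics/w2.png

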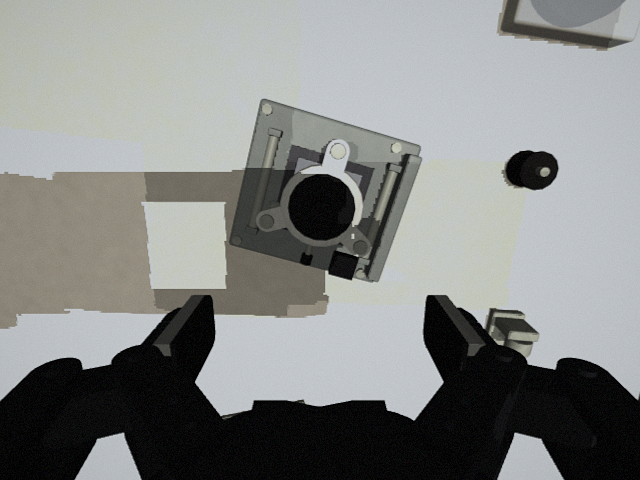

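```bash
python3 - <<'E'
from h import *
import pickle
s,c=pickle.load(open("pics/w2.pkl","rb"))
im=c["img"][120:270,220:420]
im=np.clip(255*(im/255.)**0.5,0,255).astype(np.uint8)
cv2.imwrite("pics/w2c.png",cv2.resize(im[:,:,::-1],None,fx=4,fy=4,interpolation=cv2.INTER_CUBIC))
E
```

```text
(no output)
```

View pics/w2c.png

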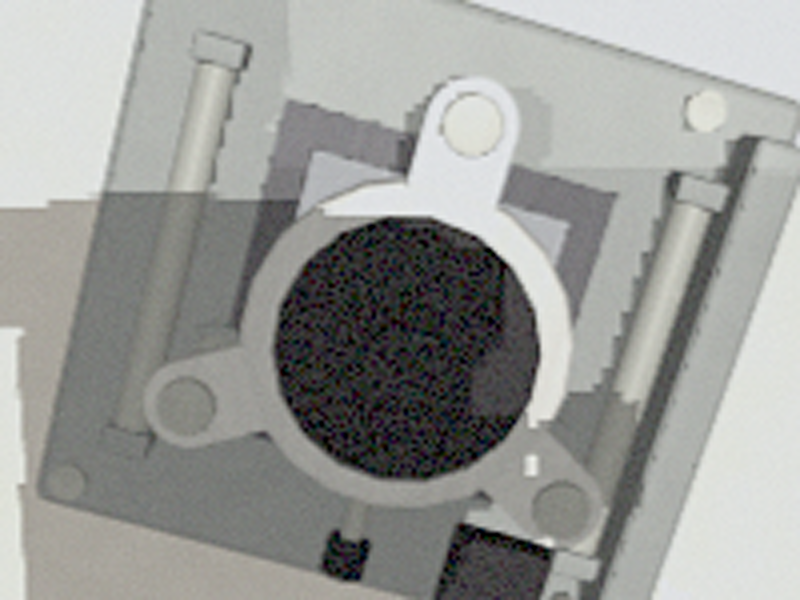

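```bash
python3 - <<'E'
from h import *
import pickle
s1,c1=pickle.load(open("pics/w1.pkl","rb"));s2,c2=pickle.load(open("pics/w2.pkl","rb"))
P=dict(a=((333.75,229.5),(338,151.25)),b=((279.75,279.75),(266.25,221.75)),c=((351.5,299),(360.5,247.5)),flange=((321.75,270),(321.5,206.5)))
ps=[]
for n,(u,v) in P.items():
    p,r=tri([ray(c1,u,s1),ray(c2,v,s2)]);print(n,p.round(4),np.round(r,4),atz(c1,u,.064,s1).round(4),atz(c2,v,.064,s2).round(4))
# fit module pose
def f(x):
    o=[]
    ang=np.radians([90,210,330])+x[3]
    H=np.c_[x[0]+.046*np.cos(ang),x[1]+.046*np.sin(ang),np.full(3,x[2])]
    for k,(c,s) in enumerate(((c1,s1),(c2,s2))):
        o.append(proj(c,H,s)-np.array([P[i][k] for i in "abc"]))
    return np.concatenate(o).ravel()
r=least_squares(f,[.53,.015,.064,-.26]);print(r.x,np.degrees(r.x[3]),r.fun.round(1))
r=least_squares(lambda y:f([y[0],y[1],.064,y[2]]),[.53,.015,-.26]);print(r.x,r.fun.round(1))
E
```

```text
a [0.5446 0.0583 0.0586] [0.0003 0.0003] [0.544  0.0597 0.064 ] [0.5446 0.0585 0.064 ]
b [0.4871 0.0021 0.0582] [0.0001 0.0001] [0.4878 0.0045 0.064 ] [0.4879 0.0034 0.064 ]
c [ 0.5648 -0.0196  0.0594] [0. 0.] [ 0.5644 -0.0174  0.064 ] [ 0.5642 -0.0181  0.064 ]
flange [0.5322 0.0161 0.0647] [0. 0.] [0.5322 0.0158 0.064 ] [0.5322 0.0159 0.064 ]
[ 0.53218732  0.01426236  0.06134527 -0.27343707] -15.666789923388373 [ 0.5  0.5  0.1  0.5 -0.3 -0.  -0.2 -0.2  0.2 -0.1 -0.3 -0.4]
[ 0.53216759  0.01492204 -0.27342536] [ 0.6  0.5 -0.2  0.9 -0.1  0.5 -0.  -0.9 -0.4 -0.1  0.1 -0.2]
```

The ring axis measures (0.532, 0.015), yaw about -15.7°. Triangulated heights come out at 0.059 to 0.065, which agrees with the text. Next I descend onto the knob.

```bash
python3 -c "
from h import *
plan([.532,.0155,.069],0)"
```

```text
clk 3.25 pos [5.319e-01 5.000e-04 1.998e-01] xang 0.04 F [-0.38  0.74  0.8 ] w 0.0856
travel [0.0002, -0.0149, 0.1308] turn [-0.0003, 0.0004, 0.0007]
```

Call:
send_rows(moves=[{"turn": [0,0,0],"travel": [0,-0.015,0.045],"grip": 0},{"turn": [0,0,0],"travel": [0,-0.015,0.09],"grip": 0},{"turn": [0,0,0],"travel": [0,-0.015,0.12],"grip": 0.2},{"turn": [0,0,0],"travel": [0,-0.015,0.131],"grip": 0.3},{"turn": [0,0,0],"travel": [0,-0.015,0.131],"grip": 0.4}], grip_force=40)

```text
clock: 3.75
tool_pos: [0.532, 0.0158, 0.0685]
eef_rot: [[1.0, 0.002, -0.001], [0.002, -1.0, 0.0], [-0.001, -0.0, -1.0]]
ft_force: [0.0, 0.2, 1.7]
width: 0.0513
```

Call:
send_rows(moves=[{"turn": [0,0,0],"travel": [0,0,0],"grip": 1},{"turn": [0,0,0],"travel": [0,0,0],"grip": 1},{"turn": [0,0,0],"travel": [0,0,0],"grip": 1},{"turn": [0,0,0],"travel": [0,0,0],"grip": 1},{"turn": [0,0,0],"travel": [0,0,0],"grip": 1}])

```text
clock: 4.25
tool_pos: [0.5331, 0.0146, 0.0695]
eef_rot: [[1.0, 0.001, 0.002], [0.001, -1.0, -0.0], [0.002, 0.0, -1.0]]
ft_force: [2.2, 2.1, 5.0]
width: 0.0207
```

Call:
send_rows(moves=[{"turn": [0,0,0],"travel": [0,0,-0.02],"grip": 1},{"turn": [0,0,0],"travel": [0,0,-0.04],"grip": 1},{"turn": [0,0,0],"travel": [0,0,-0.07],"grip": 1},{"turn": [0,0,0],"travel": [0,0,-0.1],"grip": 1},{"turn": [0,0,0],"travel": [0,0,-0.1],"grip": 1}])

```text
clock: 4.75
tool_pos: [0.5339, 0.0145, 0.1721]
eef_rot: [[1.0, 0.001, 0.005], [0.001, -1.0, -0.0], [0.005, 0.0, -1.0]]
ft_force: [0.4, -0.3, -0.7]
width: 0.0208
```

```bash
python3 shot.py w3;python3 -c "
from h import *
plan([.468,-.32,.169],0)"
```

```text
4.75 [0.53387347 0.01449397 0.17208908] [ 0.01  2.92  2.64 -0.13 -3.97 -0.09]
clk 4.80 pos [0.533  0.0145 0.1703] xang 0.03 F [ 0.35 -0.63 -1.49] w 0.0209
travel [-0.0652, 0.3345, 0.0011] turn [0.0002, -0.0032, 0.0005]
```

View pics/w3.png

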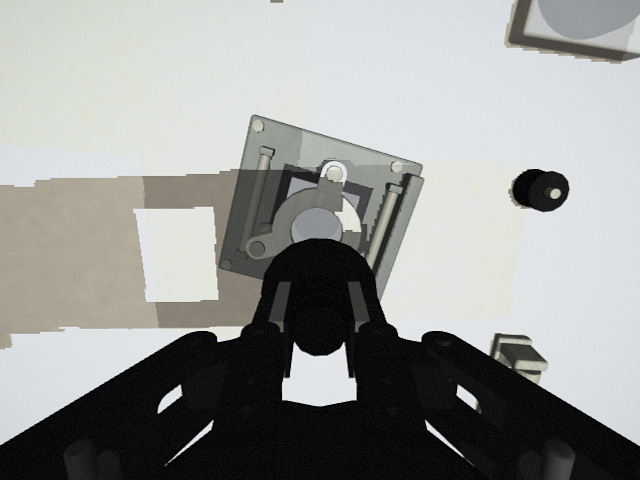

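View w3 shows the plug held in the fingers at (318,290) and an empty bore at (317,225). Next I carry it to the tray.

Call:
send_rows(moves=[{"turn": [0,0,0],"travel": [-0.065,0.334,0.001],"grip": 1},{"turn": [0,0,0],"travel": [-0.065,0.334,0.001],"grip": 1},{"turn": [0,0,0],"travel": [-0.065,0.334,0.001],"grip": 1},{"turn": [0,0,0],"travel": [-0.065,0.334,0.001],"grip": 1},{"turn": [0,0,0],"travel": [-0.065,0.334,0.001],"grip": 1}])

```text
clock: 5.3
tool_pos: [0.483, -0.2323, 0.1667]
eef_rot: [[1.0, 0.001, -0.002], [0.001, -1.0, 0.001], [-0.002, -0.001, -1.0]]
ft_force: [1.2, -0.5, 0.6]
width: 0.0204
```

```bash
python3 shot.py w4;python3 -c "
from h import *
plan([.468,-.32,.169],0)
s,c=__import__('pickle').load(open('pics/w4.pkl','rb'))
"
```

```text
5.3 [ 0.48302811 -0.23228494  0.16674649] [-51.96   7.91 -13.85   0.11   5.44 -51.65]
clk 5.35 pos [ 0.4824 -0.2389  0.1669] xang -0.07 F [-0.48 -8.55  0.26] w 0.0207
travel [-0.0142, 0.0811, -0.0019] turn [0.0018, 0.0007, -0.0013]
```

View pics/w4.png

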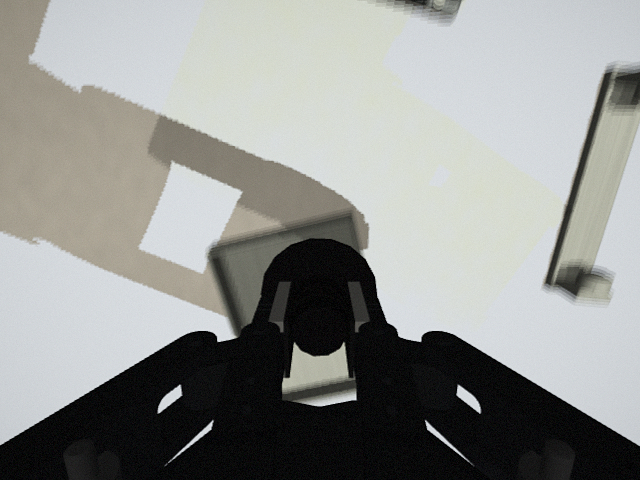

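View w4 is blurred by motion, but the tray is under the plug, with its near rim running from (212,248) to (352,213). I'll finish the traverse and check again.

Call:
send_rows(moves=[{"turn": [0,0,0],"travel": [-0.014,0.08,0],"grip": 1},{"turn": [0,0,0],"travel": [-0.014,0.08,0],"grip": 1},{"turn": [0,0,0],"travel": [-0.014,0.08,0],"grip": 1},{"turn": [0,0,0],"travel": [-0.014,0.08,0],"grip": 1},{"turn": [0,0,0],"travel": [-0.014,0.08,0],"grip": 1}])

```text
clock: 5.85
tool_pos: [0.4701, -0.3096, 0.1671]
eef_rot: [[1.0, 0.001, -0.001], [0.001, -1.0, 0.001], [-0.001, -0.001, -1.0]]
ft_force: [-0.3, 1.1, -0.4]
width: 0.0204
```

```bash
python3 shot.py w5;python3 -c "
from h import *
plan([.468,-.32,.025],0)
"
```

```text
5.85 [ 0.47007361 -0.30961656  0.16709567] [ 0.71 -0.4  -0.16 -0.15  0.07 -0.2 ]
clk 5.90 pos [ 0.4703 -0.3095  0.1673] xang 0.09 F [-0.    0.89  0.66] w 0.0207
travel [-0.0022, 0.0106, 0.1423] turn [-0.0008, 0.001, 0.0016]
```

View pics/w5.png

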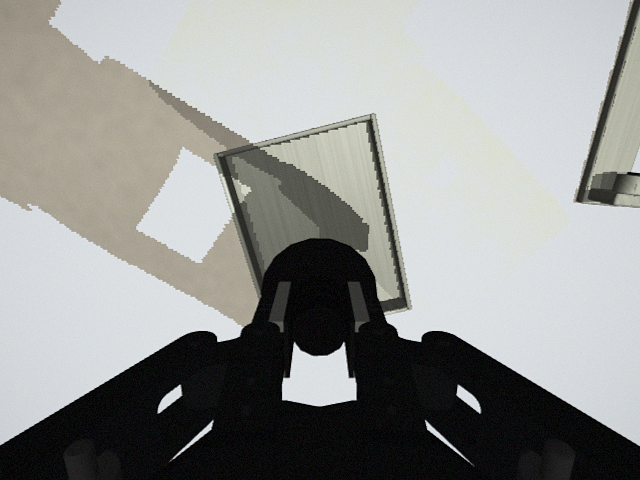

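```bash
python3 -c "
from h import *
s,c=__import__('pickle').load(open('pics/w5.pkl','rb'))
q=[atz(c,u,.026,s) for u in [(216,155),(374,115),(410,309)]]
print(np.round(q,4),(q[0]+q[2])/2,np.linalg.norm(q[0]-q[1]),np.linalg.norm(q[1]-q[2]))
"
```

```text
[[ 0.3889 -0.2541  0.026 ]
 [ 0.5107 -0.2244  0.026 ]
 [ 0.5497 -0.3863  0.026 ]] [ 0.46927568 -0.32020983  0.026     ] 0.1253929086677104 0.16653055369025052
```

Three tray corners put its centre at (0.469, -0.320), matching the earlier estimate. Lowering the plug there.

Call:
send_rows(moves=[{"turn": [0,0,0],"travel": [-0.001,0.01,0.04],"grip": 1},{"turn": [0,0,0],"travel": [-0.001,0.01,0.08],"grip": 1},{"turn": [0,0,0],"travel": [-0.001,0.01,0.115],"grip": 1},{"turn": [0,0,0],"travel": [-0.001,0.01,0.133],"grip": 1},{"turn": [0,0,0],"travel": [-0.001,0.01,0.14],"grip": 1}])

```text
clock: 6.4
tool_pos: [0.4688, -0.3189, 0.0259]
eef_rot: [[1.0, 0.002, -0.003], [0.002, -1.0, 0.002], [-0.003, -0.002, -1.0]]
ft_force: [0.5, 0.4, -0.1]
width: 0.0208
```

Call:
send_rows(moves=[{"turn": [0,0,0],"travel": [0,0,0],"grip": 1},{"turn": [0,0,0],"travel": [0,0,0],"grip": 0.8},{"turn": [0,0,0],"travel": [0,0,0],"grip": 0.5},{"turn": [0,0,0],"travel": [0,0,0],"grip": 0.4},{"turn": [0,0,0],"travel": [0,0,0],"grip": 0.4}])

```text
clock: 6.9
tool_pos: [0.4699, -0.321, 0.0286]
eef_rot: [[1.0, 0.001, 0.001], [0.001, -1.0, -0.001], [0.001, 0.001, -1.0]]
ft_force: [-0.5, 0.3, 0.5]
width: 0.0513
```

Call:
send_rows(moves=[{"turn": [0,0,0],"travel": [0,0,-0.02],"grip": 0.4},{"turn": [0,0,0],"travel": [0,0,-0.06],"grip": 0.3},{"turn": [0,0,0],"travel": [0,0,-0.11],"grip": 0.1},{"turn": [0,0,0],"travel": [0,0,-0.16],"grip": 0},{"turn": [0,0,0],"travel": [0,0,-0.2],"grip": 0}])

```text
clock: 7.4
tool_pos: [0.4697, -0.3209, 0.2312]
eef_rot: [[1.0, 0.001, 0.002], [0.001, -1.0, -0.001], [0.002, 0.001, -1.0]]
ft_force: [0.9, 0.4, -1.1]
width: 0.0855
```

```bash
python3 shot.py w6;python3 -c "
from h import *
plan([.47,.21,.26],-12)
"
```

```text
7.4 [ 0.46969783 -0.32093471  0.23115059] [ 3.000e-02 -2.519e+01 -2.327e+01  6.000e-02  4.871e+01 -1.000e-02]
clk 7.45 pos [ 0.4719 -0.3225  0.237 ] xang 0.04 F [ 3.36 -2.48  7.87] w 0.0854
travel [-0.0014, -0.5324, -0.0261] turn [0.005, -0.0082, 0.2101]
```

View pics/w6.png

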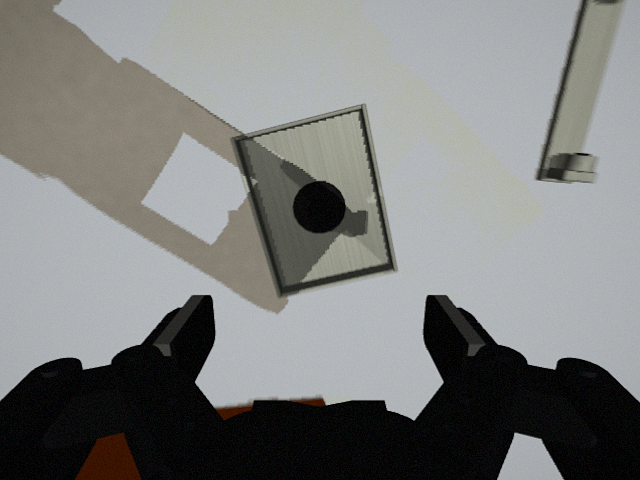

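View w6 shows the plug standing in the middle of the tray at (319,207), let go. Heading for the long lens.

Call:
send_rows(moves=[{"turn": [0,0,0.2],"travel": [0.013,-0.65,-0.02],"grip": 0},{"turn": [0,0,0.2],"travel": [0.013,-0.65,-0.02],"grip": 0},{"turn": [0,0,0.2],"travel": [0.013,-0.65,-0.02],"grip": 0},{"turn": [0,0,0.2],"travel": [0.013,-0.65,-0.02],"grip": 0},{"turn": [0,0,0.2],"travel": [0.013,-0.65,-0.02],"grip": 0}])

```text
clock: 7.95
tool_pos: [0.474, -0.0722, 0.2359]
eef_rot: [[0.98, -0.199, 0.001], [-0.199, -0.98, -0.0], [0.001, -0.0, -1.0]]
ft_force: [0.7, 0.1, 0.3]
width: 0.0854
```

```bash
python3 -c "
from h import *
plan([.485,.33,.26],-12)
"
```

```text
clk 7.95 pos [ 0.474  -0.0722  0.2359] xang -11.45 F [0.69 0.07 0.32] w 0.0854
travel [-0.0691, -0.3964, -0.0242] turn [-0.0, -0.0008, 0.0095]
```

Call:
send_rows(moves=[{"turn": [0,0,0.01],"travel": [-0.069,-0.396,-0.024],"grip": 0},{"turn": [0,0,0.01],"travel": [-0.069,-0.396,-0.024],"grip": 0},{"turn": [0,0,0.01],"travel": [-0.069,-0.396,-0.024],"grip": 0},{"turn": [0,0,0.01],"travel": [-0.069,-0.396,-0.024],"grip": 0},{"turn": [0,0,0.01],"travel": [-0.069,-0.396,-0.024],"grip": 0}])

```text
clock: 8.45
tool_pos: [0.4807, 0.1776, 0.2509]
eef_rot: [[0.978, -0.208, 0.001], [-0.208, -0.978, 0.0], [0.001, -0.0, -1.0]]
ft_force: [0.9, 0.3, -0.3]
width: 0.0854
```

```bash
python3 -c "
from h import *
plan([.485,.33,.26],-12)
"
```

```text
clk 8.45 pos [0.4807 0.1776 0.2509] xang -11.99 F [ 0.86  0.32 -0.34] w 0.0854
travel [-0.0275, -0.15, -0.0091] turn [-0.0004, -0.0007, 0.0001]
```

Call:
send_rows(moves=[{"turn": [0,0,0],"travel": [-0.0275,-0.15,-0.01],"grip": 0},{"turn": [0,0,0],"travel": [-0.0275,-0.15,-0.01],"grip": 0},{"turn": [0,0,0],"travel": [-0.0275,-0.15,-0.01],"grip": 0},{"turn": [0,0,0],"travel": [-0.0275,-0.15,-0.01],"grip": 0},{"turn": [0,0,0],"travel": [-0.0275,-0.15,-0.01],"grip": 0}])

```text
clock: 8.95
tool_pos: [0.4849, 0.329, 0.2602]
eef_rot: [[0.979, -0.205, -0.0], [-0.205, -0.979, -0.0], [-0.0, 0.0, -1.0]]
ft_force: [0.2, -0.3, -0.2]
width: 0.0858
```

```bash
python3 shot.py w7
```

```text
8.95 [0.48491811 0.32900564 0.26021357] [-2.42 -0.92  1.82 -0.4   0.09 -0.74]
```

View pics/w7.png

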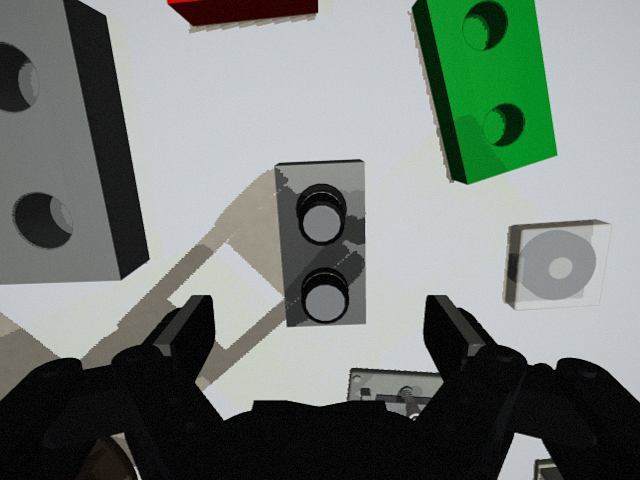

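```bash
python3 - <<'E'
from h import *
import pickle
s,c=pickle.load(open("pics/w7.pkl","rb"))
im=c["img"][150:340,230:420]
im=np.clip(255*(im/255.)**0.5,0,255).astype(np.uint8)
cv2.imwrite("pics/w7c.png",cv2.resize(im[:,:,::-1],(760,600)[:1]*1+(760,),interpolation=cv2.INTER_CUBIC)[:600])
plan([.485,.30,.20],-12)
E
```

```text
clk 9.00 pos [0.4849 0.3278 0.2602] xang -11.93 F [-0.77 -0.07  0.48] w 0.0854
travel [0.0058, 0.0271, 0.0602] turn [0.0007, 0.0003, 0.0012]
```

View pics/w7c.png

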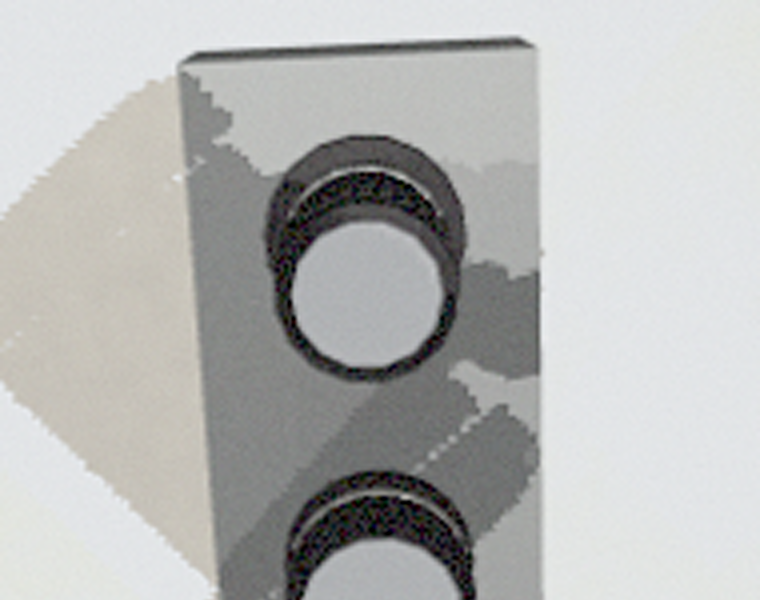

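View w7c shows the long lens's top disc centred at about (322,224) and the rack's far top edge from (275,165) to (364,162). I'll take a second, lower view.

Call:
send_rows(moves=[{"turn": [0,0,0],"travel": [0.006,0.027,0.06],"grip": 0},{"turn": [0,0,0],"travel": [0.006,0.027,0.06],"grip": 0},{"turn": [0,0,0],"travel": [0.006,0.027,0.06],"grip": 0},{"turn": [0,0,0],"travel": [0.006,0.027,0.06],"grip": 0}])

```text
clock: 9.4
tool_pos: [0.4861, 0.2995, 0.2011]
eef_rot: [[0.978, -0.209, 0.0], [-0.209, -0.978, 0.0], [0.0, -0.0, -1.0]]
ft_force: [0.5, -0.5, 0.7]
width: 0.0853
```

```bash
python3 shot.py w8; python3 - <<'E'
from h import *
import pickle
s,c=pickle.load(open("pics/w8.pkl","rb"))
im=c["img"]
im=np.clip(255*(im/255.)**0.5,0,255).astype(np.uint8)
cv2.imwrite("pics/w8c.png",cv2.resize(im[60:360,180:480,::-1],None,fx=2,fy=2,interpolation=cv2.INTER_CUBIC))
E
```

```text
9.4 [0.48610078 0.29945018 0.20109574] [ 0.74 -0.63 -1.46  0.06  0.03  0.12]
```

View pics/w8c.png

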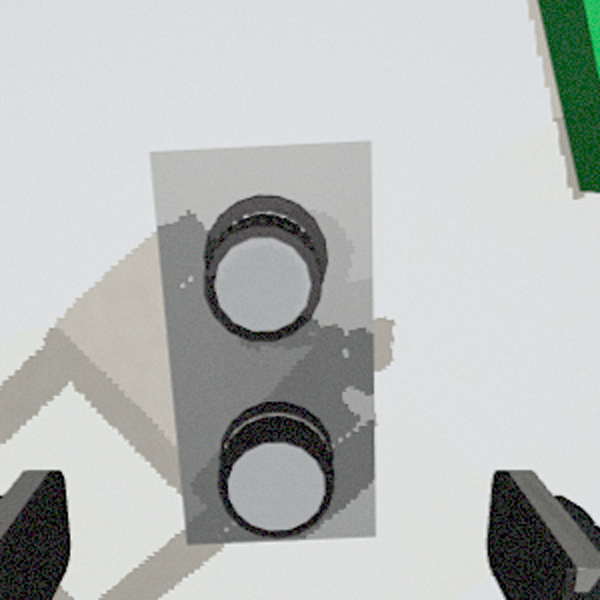

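```bash
python3 - <<'E'
from h import *
import pickle
s1,c1=pickle.load(open("pics/w7.pkl","rb"));s2,c2=pickle.load(open("pics/w8.pkl","rb"))
p,r=tri([ray(c1,(322,223.75),s1),ray(c2,(311.5,202.5),s2)]);print(p.round(4),r)
print(atz(c1,(322,223.75),.111,s1).round(4),atz(c2,(311.5,202.5),.111,s2).round(4),"short",atz(c2,(318.5,303.5),.079,s2).round(4))
for s,c,Q in ((s1,c1,[(275.25,165.5),(364.5,161.75),(287,326),(366,324)]),(s2,c2,[(255.5,136),(365.5,130.5),(273.5,332.5),(367.5,328.5)])):
    q=np.array([atz(c,u,.045,s) for u in Q]);print(q.round(4),q.mean(0).round(4))
    a=q[2:].mean(0)-q[:2].mean(0);print("yaw",np.degrees(np.arctan2(-a[1],-a[0]))-90,np.linalg.norm(a))
    m=q.mean(0);print("well",m-a/2*.5)
E
```

```text
[0.4868 0.3286 0.1182] [np.float64(2.3708756160637696e-05), np.float64(2.3708756160499816e-05)]
[0.4864 0.3268 0.111 ] [0.4864 0.3273 0.111 ] short [0.4721 0.2387 0.079 ]
[[0.4504 0.3784 0.045 ]
 [0.5376 0.3639 0.045 ]
 [0.4209 0.2022 0.045 ]
 [0.5087 0.1864 0.045 ]] [0.4794 0.2827 0.045 ]
yaw -9.36506301951323 0.17917688882097077
well [0.48666889 0.32693285 0.045     ]
[[0.4499 0.3783 0.045 ]
 [0.5376 0.3639 0.045 ]
 [0.4205 0.2013 0.045 ]
 [0.5084 0.1869 0.045 ]] [0.4791 0.2826 0.045 ]
yaw -9.392619778281997 0.17942850774595795
well [0.4864074  0.32685756 0.045     ]
```

The lens axis is at (0.4865, 0.327). The well computed from the rack corners gives the same spot, with rack yaw -9.4°. Descending for the grasp.

```bash
python3 -c "
from h import *
plan([.4865,.327,.072],-9.4)"
```

```text
clk 9.45 pos [0.4865 0.3001 0.2016] xang -12.06 F [ 0.01  0.66 -0.23] w 0.0856
travel [-0.0057, -0.0262, 0.1296] turn [-0.0011, -0.0012, -0.0465]
```

Call:
send_rows(moves=[{"turn": [0,0,-0.0465],"travel": [-0.0057,-0.0262,0],"grip": 0},{"turn": [0,0,-0.0465],"travel": [-0.0057,-0.0262,0.045],"grip": 0},{"turn": [0,0,-0.0465],"travel": [-0.0057,-0.0262,0.085],"grip": 0},{"turn": [0,0,-0.0465],"travel": [-0.0057,-0.0262,0.115],"grip": 0},{"turn": [0,0,-0.0465],"travel": [-0.0057,-0.0262,0.129],"grip": 0}])

```text
clock: 9.95
tool_pos: [0.4852, 0.3271, 0.0701]
eef_rot: [[0.987, -0.162, -0.001], [-0.162, -0.987, -0.001], [-0.001, 0.001, -1.0]]
ft_force: [0.8, 0.4, -0.0]
width: 0.0853
```

Call:
send_rows(moves=[{"turn": [0,0,0],"travel": [0,0,0],"grip": 0},{"turn": [0,0,0],"travel": [0,0,0],"grip": 0.3},{"turn": [0,0,0],"travel": [0,0,0],"grip": 0.4}])

```text
clock: 10.25
tool_pos: [0.4867, 0.3278, 0.0732]
eef_rot: [[0.987, -0.162, 0.002], [-0.162, -0.987, 0.001], [0.002, -0.002, -1.0]]
ft_force: [0.1, 0.7, 0.5]
width: 0.0591
```

```bash
python3 shot.py w9;python3 -c "
from h import *
plan([.4865,.327,.072],-9.4)"
```

```text
10.25 [0.48665765 0.32779417 0.07324641] [ 0.18  0.04  0.45 -0.1  -0.33  0.01]
clk 10.30 pos [0.4865 0.3277 0.0731] xang -9.33 F [ 1.24 -0.3   0.79] w 0.0523
travel [0.0001, 0.0007, 0.0011] turn [-0.0018, -0.002, 0.0012]
```

View pics/w9.png

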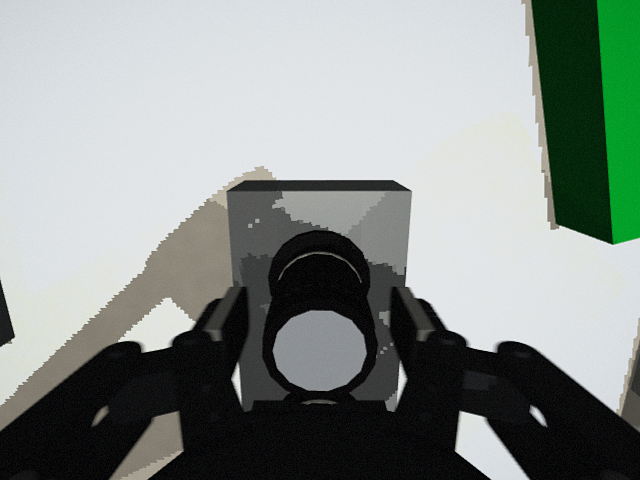

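View w9 shows the lens centred between the jaws at (320,350). Gripping now.

Call:
send_rows(moves=[{"turn": [0,0,0],"travel": [0,0,0],"grip": 0.7},{"turn": [0,0,0],"travel": [0,0,0],"grip": 1},{"turn": [0,0,0],"travel": [0,0,0],"grip": 1},{"turn": [0,0,0],"travel": [0,0,0],"grip": 1},{"turn": [0,0,0],"travel": [0,0,0],"grip": 1}], grip_force=90)

```text
clock: 10.8
tool_pos: [0.4863, 0.3276, 0.073]
eef_rot: [[0.987, -0.162, 0.002], [-0.162, -0.987, 0.001], [0.002, -0.001, -1.0]]
ft_force: [-0.5, -2.2, 14.1]
width: 0.0383
```

Call:
send_rows(moves=[{"turn": [0,0,0],"travel": [0,0,-0.015],"grip": 1},{"turn": [0,0,0],"travel": [0,0,-0.035],"grip": 1},{"turn": [0,0,0],"travel": [0,0,-0.06],"grip": 1},{"turn": [0,0,0],"travel": [0,0,-0.08],"grip": 1},{"turn": [0,0,0],"travel": [0,0,-0.08],"grip": 1}])

```text
clock: 11.3
tool_pos: [0.4869, 0.328, 0.1544]
eef_rot: [[0.987, -0.162, 0.004], [-0.162, -0.987, 0.002], [0.004, -0.003, -1.0]]
ft_force: [-0.4, 0.3, -2.3]
width: 0.0384
```

```bash
python3 shot.py w10;python3 -c "
from h import *
plan([.532,.0152,.153],-9.4)"
```

```text
11.3 [0.48689813 0.3279813  0.15438985] [-0.06  2.51  2.21 -0.03 -2.96 -0.04]
clk 11.35 pos [0.4862 0.3276 0.1528] xang -9.33 F [ 1.13 -0.3  -2.78] w 0.0381
travel [0.0958, 0.3008, -0.0006] turn [-0.0019, -0.0022, 0.0013]
```

View pics/w10.png

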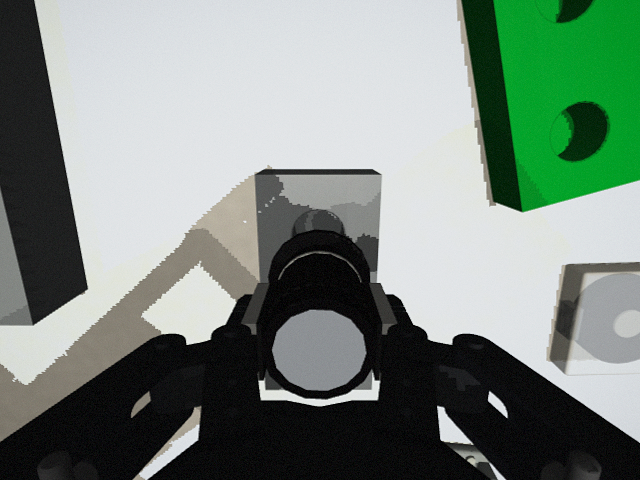

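The long lens is lifted and held at (320,350), and its well at (318,222) is empty. Next I check the lens's offset in the tool frame and carry it to the ring.

Call:
send_rows(moves=[{"turn": [0,0,0],"travel": [0,0,-0.025],"grip": 1},{"turn": [0,0,0],"travel": [0.096,0.301,-0.03],"grip": 1},{"turn": [0,0,0],"travel": [0.096,0.301,-0.03],"grip": 1},{"turn": [0,0,0],"travel": [0.096,0.301,-0.03],"grip": 1},{"turn": [0,0,0],"travel": [0.096,0.301,-0.03],"grip": 1}])

```text
clock: 11.85
tool_pos: [0.5139, 0.1274, 0.1786]
eef_rot: [[0.987, -0.161, -0.001], [-0.161, -0.987, -0.0], [-0.001, 0.0, -1.0]]
ft_force: [1.1, -0.4, -2.2]
width: 0.0382
```

```bash
python3 - <<'E'
from h import *
import pickle
for n in ("w9","w10"):
    s,c=pickle.load(open(f"pics/{n}.pkl","rb"))
    im=c["img"][290:410,240:400]
    g=cv2.cvtColor(im,cv2.COLOR_RGB2GRAY); m=(g>90).astype(np.uint8)
    k,l,st,ce=cv2.connectedComponentsWithStats(m)
    i=l[60,80];print(n,st[i],ce[i]+[240,290])
    uv=[st[i][0]+st[i][2]/2-.5+240,st[i][1]+st[i][3]/2-.5+290];print(uv)
    p=atz(c,uv,s["tool_pos"][2]+.038,s);print(p,s["eef_rot"].T@(p-s["tool_pos"]))
plan([.532,.0152,.183],-9.4)
E
```

```text
w9 [  33   20   94   81 5869] [319.21400579 350.26052138]
[np.float64(319.5), np.float64(350.0)]
[0.48621951 0.32868544 0.11124641] [-0.00049432 -0.00087904 -0.0379996 ]
w10 [  32   20   94   81 5895] [318.6634436  349.78693808]
[np.float64(318.5), np.float64(350.0)]
[0.48606471 0.32888877 0.19238985] [-0.00083131 -0.00087764 -0.03800075]
clk 11.85 pos [0.5139 0.1274 0.1786] xang -9.29 F [ 1.1  -0.44 -2.16] w 0.0382
travel [0.036, 0.1078, -0.0044] turn [0.0005, 0.0011, 0.0019]
```

Call:
send_rows(moves=[{"turn": [0,0,0.002],"travel": [0.037,0.1085,0],"grip": 1},{"turn": [0,0,0.002],"travel": [0.037,0.1085,0],"grip": 1},{"turn": [0,0,0.002],"travel": [0.037,0.1085,0.02],"grip": 1},{"turn": [0,0,0.002],"travel": [0.037,0.1085,0.045],"grip": 1},{"turn": [0,0,0.002],"travel": [0.037,0.1085,0.048],"grip": 1}])

```text
clock: 12.35
tool_pos: [0.5312, 0.0155, 0.1285]
eef_rot: [[0.986, -0.166, -0.005], [-0.166, -0.986, 0.0], [-0.005, 0.001, -1.0]]
ft_force: [-0.5, 0.2, -2.2]
width: 0.0385
```

```bash
python3 shot.py w11; python3 - <<'E'
from h import *
plan([.5325,.0145,.088],-9.4)
for n in ("scene","side"):
    c=capture(n);u=proj(c,[.532,.015,.08])[0].astype(int)
    im=np.clip(255*(c["img"]/255.)**.6,0,255).astype(np.uint8)[u[1]-60:u[1]+60,u[0]-80:u[0]+80]
    cv2.imwrite(f"pics/{n}11.png",cv2.resize(im[:,:,::-1],None,fx=4,fy=4,interpolation=cv2.INTER_CUBIC))
E
```

```text
12.35 [0.53123659 0.01547817 0.12849465] [ 1.56  0.36 -0.61  0.18 -0.48  0.13]
clk 12.40 pos [0.5317 0.016  0.1294] xang -9.48 F [-1.63  0.1  -2.51] w 0.0384
travel [0.0012, 0.0014, 0.0414] turn [0.0006, 0.0043, -0.0014]
```

View pics/w11.png

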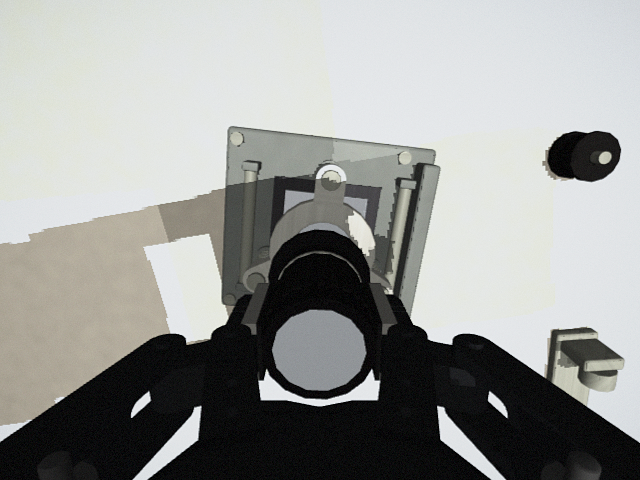

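View pics/scene11.png

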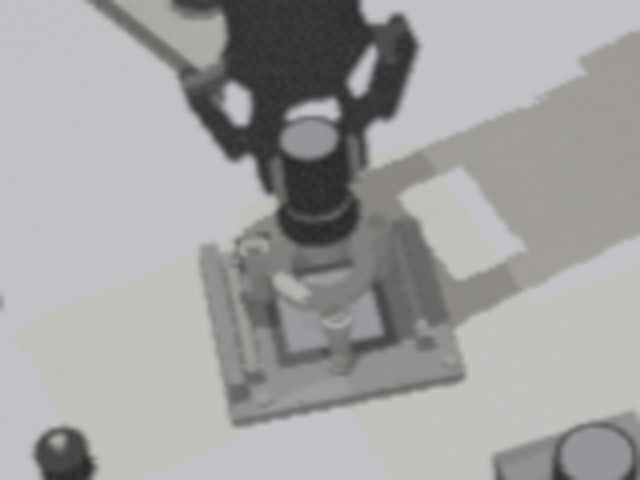

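View pics/side11.png

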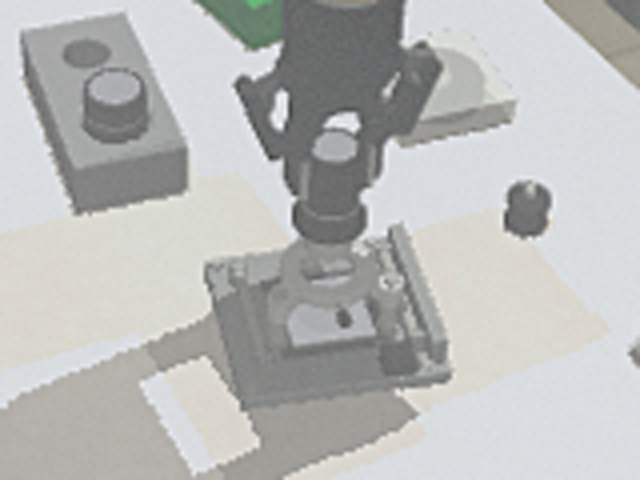

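The lens is upright above the ring with nothing in the way, and the short lens is still in its well. Lowering in small steps, watching the force.

Call:
send_rows(moves=[{"turn": [0,0.003,0],"travel": [0.001,0.0014,0],"grip": 1},{"turn": [0,0.003,0],"travel": [0.001,0.0014,0.006],"grip": 1},{"turn": [0,0.003,0],"travel": [0.001,0.0014,0.012],"grip": 1},{"turn": [0,0.003,0],"travel": [0.001,0.0014,0.017],"grip": 1},{"turn": [0,0.003,0],"travel": [0.001,0.0014,0.02],"grip": 1}])

```text
clock: 13.0
tool_pos: [0.534, 0.0148, 0.1109]
eef_rot: [[0.986, -0.164, 0.002], [-0.164, -0.986, -0.0], [0.002, 0.0, -1.0]]
ft_force: [-0.2, -0.0, -3.0]
width: 0.0388
```

```bash
python3 -c "
from h import *
plan([.5325,.0145,.088],-9.4);print(get_state()['wrist_torque'])"
```

```text
clk 13.00 pos [0.534  0.0148 0.1109] xang -9.43 F [-0.17 -0.05 -3.03] w 0.0388
travel [-0.0014, 0.0005, 0.0229] turn [0.0001, -0.0024, -0.0005]
[-0.05533028 -0.00039674 -0.02359627]
```

Call:
send_rows(moves=[{"turn": [0,0,0],"travel": [0,0,0],"grip": 1},{"turn": [0,0,0],"travel": [0,0,0],"grip": 1}])

```text
clock: 13.2
tool_pos: [0.5342, 0.0147, 0.1115]
eef_rot: [[0.986, -0.164, 0.003], [-0.164, -0.986, -0.0], [0.003, 0.0, -1.0]]
ft_force: [0.2, -0.2, -2.4]
width: 0.0383
```

```bash
python3 -c "
from h import *
for i in range(4):
    plan([.5325,.0145,.088],-9.4);capture('wrist')"
```

```text
clk 13.20 pos [0.5342 0.0147 0.1115] xang -9.44 F [ 0.23 -0.22 -2.44] w 0.0383
travel [-0.0018, 0.0005, 0.0235] turn [0.0, -0.0028, -0.0008]
clk 13.25 pos [0.5343 0.0147 0.1116] xang -9.45 F [ 0.63  0.31 -3.67] w 0.0388
travel [-0.0018, 0.0005, 0.0236] turn [-0.0, -0.0031, -0.0008]
clk 13.30 pos [0.5344 0.0146 0.1117] xang -9.45 F [-0.26  0.84 -1.89] w 0.0383
travel [-0.0019, 0.0004, 0.0237] turn [-0.0, -0.0032, -0.0008]
clk 13.35 pos [0.5344 0.0146 0.1117] xang -9.44 F [-0.37  0.54 -1.76] w 0.0383
travel [-0.0019, 0.0005, 0.0237] turn [-0.0, -0.0033, -0.0008]
```

Call:
send_rows(moves=[{"turn": [0,-0.002,0],"travel": [-0.0017,0.0004,0],"grip": 1},{"turn": [0,-0.002,0],"travel": [-0.0017,0.0004,0.003],"grip": 1},{"turn": [0,-0.002,0],"travel": [-0.0017,0.0004,0.006],"grip": 1},{"turn": [0,-0.002,0],"travel": [-0.0017,0.0004,0.009],"grip": 1},{"turn": [0,-0.002,0],"travel": [-0.0017,0.0004,0.011],"grip": 1}])

```text
clock: 13.9
tool_pos: [0.5324, 0.0145, 0.1001]
eef_rot: [[0.986, -0.164, 0.001], [-0.164, -0.986, -0.0], [0.001, 0.0, -1.0]]
ft_force: [-0.4, -0.1, -1.1]
width: 0.0384
```

```bash
python3 -c "
from h import *
capture('wrist');capture('wrist')
plan([.5325,.0145,.088],-9.4);print(get_state()['wrist_torque'])"
```

```text
clk 14.00 pos [0.5323 0.0145 0.1001] xang -9.44 F [ 0.28 -0.68 -1.98] w 0.0382
travel [0.0002, 0.0, 0.0121] turn [0.0001, -0.0003, -0.0008]
[-0.02327152 -0.01156513 -0.04038306]
```

The nose is about 15 mm into the bore with no side force. Lowering on to the shoulder.

Call:
send_rows(moves=[{"turn": [0,0,0],"travel": [0,0,0.003],"grip": 1},{"turn": [0,0,0],"travel": [0,0,0.006],"grip": 1},{"turn": [0,0,0],"travel": [0,0,0.009],"grip": 1},{"turn": [0,0,0],"travel": [0,0,0.0105],"grip": 1}])

```text
clock: 14.4
tool_pos: [0.5324, 0.0145, 0.0897]
eef_rot: [[0.986, -0.164, 0.001], [-0.164, -0.986, -0.0], [0.001, 0.0, -1.0]]
ft_force: [0.1, 0.2, -2.4]
width: 0.0383
```

```bash
python3 -c "
from h import *
capture('wrist');capture('wrist')
plan([.5325,.0145,.088],-9.4);print(get_state()['wrist_torque'])"
```

```text
clk 14.50 pos [0.5324 0.0145 0.0897] xang -9.44 F [-0.29 -0.32 -2.6 ] w 0.0380
travel [0.0001, 0.0, 0.0017] turn [0.0001, -0.0006, -0.0008]
[-0.00412586 -0.01036134 -0.02641525]
```

Call:
send_rows(moves=[{"turn": [0,0,0],"travel": [0,0,0.001],"grip": 1},{"turn": [0,0,0],"travel": [0,0,0.002],"grip": 1},{"turn": [0,0,0],"travel": [0,0,0.002],"grip": 1}])

```text
clock: 14.8
tool_pos: [0.5327, 0.0145, 0.0881]
eef_rot: [[0.986, -0.164, 0.001], [-0.164, -0.986, -0.0], [0.001, -0.0, -1.0]]
ft_force: [-0.9, -0.3, -2.0]
width: 0.0384
```

```bash
python3 -c "
from h import *
capture('wrist');capture('wrist')
plan([.5325,.0145,.088],-9.4);print(get_state()['wrist_torque'])"
```

```text
clk 14.90 pos [0.5326 0.0145 0.0881] xang -9.44 F [ 0.53  0.55 -2.07] w 0.0387
travel [-0.0001, 0.0, 0.0001] turn [-0.0, -0.0011, -0.0008]
[-0.03510183 -0.05880469  0.02774424]
```

Call:
send_rows(moves=[{"turn": [0,0,0],"travel": [0,0,0.001],"grip": 1},{"turn": [0,0,0],"travel": [0,0,0.002],"grip": 1},{"turn": [0,0,0],"travel": [0,0,0.002],"grip": 1}])

```text
clock: 15.2
tool_pos: [0.5326, 0.0145, 0.0861]
eef_rot: [[0.986, -0.164, 0.001], [-0.164, -0.986, -0.0], [0.001, 0.0, -1.0]]
ft_force: [-1.5, -0.6, 3.5]
width: 0.0382
```

```bash
python3 -c "
from h import *
capture('wrist')
for i in range(3): plan([.5325,.0145,.088],-9.4);capture('side')"
```

```text
clk 15.25 pos [0.5326 0.0145 0.0861] xang -9.44 F [-0.98 -0.01  4.89] w 0.0384
travel [-0.0001, 0.0, -0.0019] turn [0.0, -0.0012, -0.0007]
clk 15.30 pos [0.5326 0.0145 0.0861] xang -9.44 F [-1.28 -0.63  3.88] w 0.0386
travel [-0.0001, 0.0, -0.0019] turn [-0.0, -0.0012, -0.0007]
clk 15.35 pos [0.5326 0.0145 0.0861] xang -9.44 F [-0.81  0.24  3.82] w 0.0380
travel [-0.0001, 0.0, -0.0019] turn [-0.0, -0.0011, -0.0008]
```

Contact: Fz went from -2.2 to +4 N, about the 6 N preload, at TCP z 0.086. Now pressing slowly.

Call:
send_rows(moves=[{"turn": [0,0,0],"travel": [0,0,0.002],"grip": 1},{"turn": [0,0,0],"travel": [0,0,0.004],"grip": 1},{"turn": [0,0,0],"travel": [0,0,0.006],"grip": 1},{"turn": [0,0,0],"travel": [0,0,0.008],"grip": 1},{"turn": [0,0,0],"travel": [0,0,0.009],"grip": 1}])

```text
clock: 15.9
tool_pos: [0.5327, 0.0145, 0.0772]
eef_rot: [[0.986, -0.164, 0.001], [-0.164, -0.986, -0.0], [0.001, -0.0, -1.0]]
ft_force: [-2.0, -0.8, 11.3]
width: 0.0384
```

```bash
python3 -c "
from h import *
capture('wrist')
for i in range(3): plan([.5325,.0145,.088],-9.4);capture('side')"
```

```text
clk 15.95 pos [0.5327 0.0145 0.0771] xang -9.44 F [-2.58 -0.57 11.3 ] w 0.0385
travel [-0.0002, 0.0, -0.0109] turn [0.0, -0.0013, -0.0007]
clk 16.00 pos [0.5327 0.0145 0.0772] xang -9.44 F [-1.99  0.15 11.11] w 0.0386
travel [-0.0001, 0.0, -0.0108] turn [-0.0, -0.0012, -0.0007]
clk 16.05 pos [0.5327 0.0145 0.0773] xang -9.44 F [-1.71 -0.89 11.39] w 0.0383
travel [-0.0002, 0.0001, -0.0107] turn [-0.0, -0.0013, -0.0007]
```

Call:
send_rows(moves=[{"turn": [0,0,0],"travel": [0,0,0.001],"grip": 1},{"turn": [0,0,0],"travel": [0,0,0.002],"grip": 1},{"turn": [0,0,0],"travel": [0,0,0.003],"grip": 1},{"turn": [0,0,0],"travel": [0,0,0.0035],"grip": 1}])

```text
clock: 16.5
tool_pos: [0.5327, 0.0145, 0.0739]
eef_rot: [[0.986, -0.164, 0.001], [-0.164, -0.986, -0.0], [0.001, -0.0, -1.0]]
ft_force: [-3.6, -0.5, 19.9]
width: 0.0383
```

```bash
python3 -c "
from h import *
capture('wrist')
for i in range(3): plan([.5325,.0145,.088],-9.4);capture('side')"
```

```text
clk 16.55 pos [0.5327 0.0145 0.074 ] xang -9.44 F [-2.7  -0.95 15.09] w 0.0383
travel [-0.0002, 0.0, -0.014] turn [-0.0, -0.0013, -0.0007]
clk 16.60 pos [0.5327 0.0145 0.074 ] xang -9.44 F [-2.3  -0.98 13.43] w 0.0378
travel [-0.0002, 0.0001, -0.014] turn [-0.0, -0.0014, -0.0007]
clk 16.65 pos [0.5327 0.0145 0.074 ] xang -9.44 F [-1.86 -0.41 14.48] w 0.0383
travel [-0.0002, 0.0, -0.014] turn [-0.0, -0.0014, -0.0007]
```

Call:
send_rows(moves=[{"turn": [0,0,0],"travel": [0,0,0.0005],"grip": 1},{"turn": [0,0,0],"travel": [0,0,0.001],"grip": 1},{"turn": [0,0,0],"travel": [0,0,0.001],"grip": 1}])

```text
clock: 17.0
tool_pos: [0.5328, 0.0145, 0.0738]
eef_rot: [[0.986, -0.164, 0.002], [-0.164, -0.986, -0.0], [0.002, -0.0, -1.0]]
ft_force: [-7.8, -0.4, 33.9]
width: 0.0381
```

```bash
python3 -c "
from h import *
capture('wrist')
for i in range(3): plan([.5325,.0145,.088],-9.4);capture('side')"
```

```text
clk 17.05 pos [0.5328 0.0145 0.0738] xang -9.44 F [-7.34  0.04 33.2 ] w 0.0385
travel [-0.0003, 0.0001, -0.0142] turn [-0.0001, -0.0019, -0.0007]
clk 17.10 pos [0.5328 0.0145 0.0738] xang -9.44 F [-6.68 -0.32 33.31] w 0.0385
travel [-0.0002, 0.0001, -0.0142] turn [-0.0001, -0.0018, -0.0007]
clk 17.15 pos [0.5327 0.0145 0.0738] xang -9.44 F [-7.97 -0.55 33.13] w 0.0383
travel [-0.0002, 0.0, -0.0142] turn [-0.0001, -0.0018, -0.0008]
```

The ring is at its hard stop: force rose to about 35 N and TCP stopped moving. I'll ease off 0.4 mm and verify.

Call:
send_rows(moves=[{"turn": [0,0,0],"travel": [0,0,-0.0004],"grip": 1},{"turn": [0,0,0],"travel": [0,0,-0.0004],"grip": 1},{"turn": [0,0,0],"travel": [0,0,-0.0004],"grip": 1}])

```text
clock: 17.5
tool_pos: [0.5327, 0.0145, 0.0738]
eef_rot: [[0.986, -0.164, 0.002], [-0.164, -0.986, -0.0], [0.002, -0.0, -1.0]]
ft_force: [-4.6, -1.0, 25.0]
width: 0.0384
```

```bash
python3 shot.py w12; python3 - <<'E'
from h import *
for n in ("scene","side"):
    c=capture(n);u=proj(c,[.532,.015,.08])[0].astype(int)
    cv2.imwrite(f"pics/{n}12f.png",c["img"][:,:,::-1])
    im=np.clip(255*(c["img"]/255.)**.6,0,255).astype(np.uint8)[u[1]-60:u[1]+60,u[0]-80:u[0]+80]
    cv2.imwrite(f"pics/{n}12.png",cv2.resize(im[:,:,::-1],None,fx=4,fy=4,interpolation=cv2.INTER_CUBIC))
    plan([.5325,.0145,.088],-9.4)
E
```

```text
17.5 [0.53271525 0.01449748 0.07384559] [-0.02 -0.   -0.1   0.04 -0.02 -0.07]
clk 17.60 pos [0.5327 0.0145 0.0739] xang -9.44 F [-5.19 -0.82 25.91] w 0.0384
travel [-0.0002, 0.0001, -0.0141] turn [-0.0001, -0.0017, -0.0007]
clk 17.65 pos [0.5327 0.0145 0.0739] xang -9.44 F [-5.6   0.16 25.29] w 0.0384
travel [-0.0002, 0.0001, -0.0141] turn [-0.0001, -0.0017, -0.0007]
```

View pics/scene12.png

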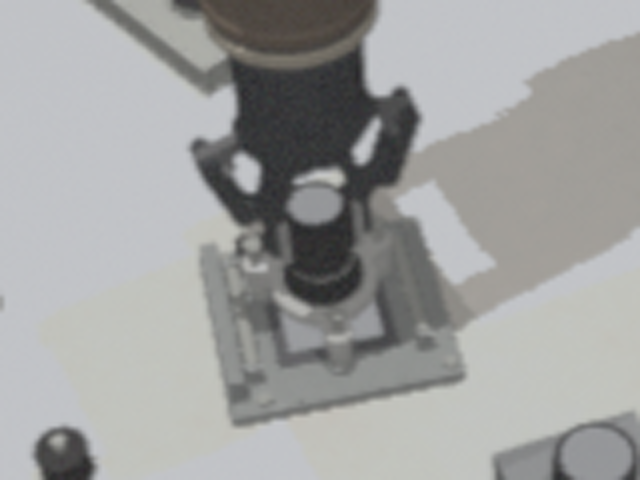

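View pics/side12f.png

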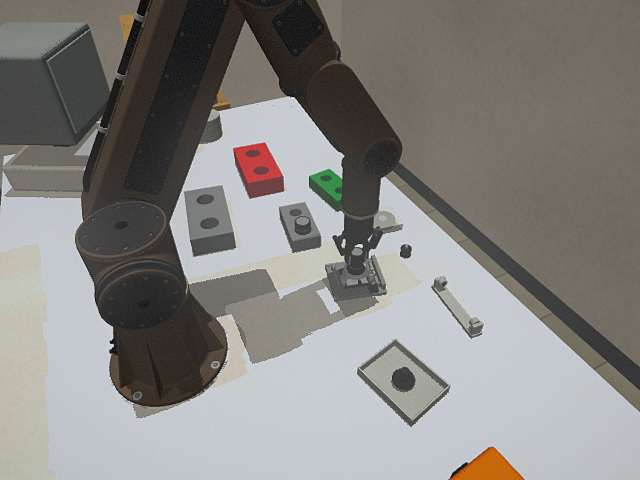

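View pics/w12.png

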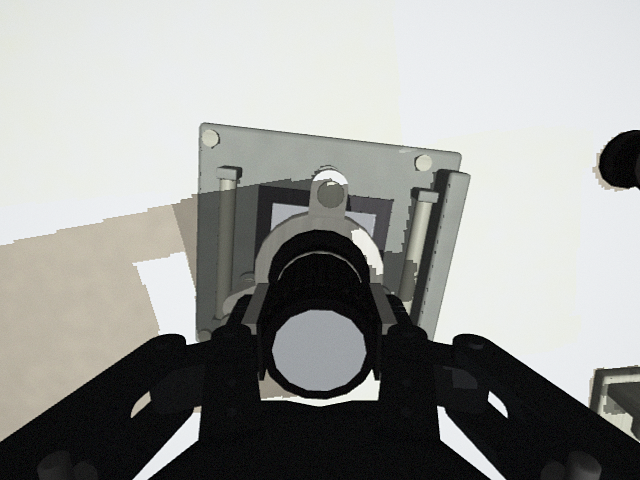

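View pics/side12.png

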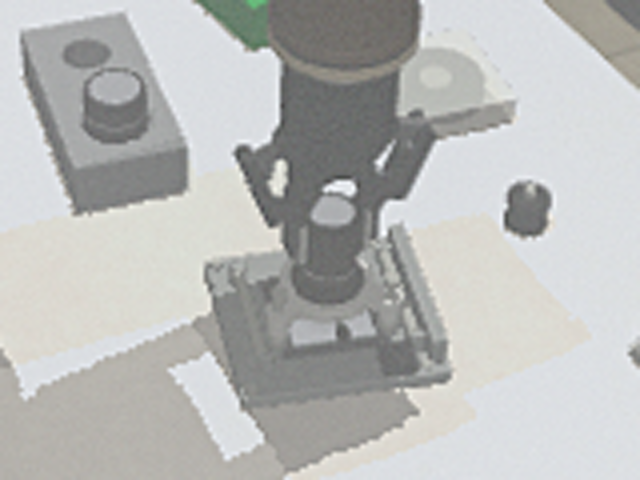

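The shoulder is flush on the ring, and the ring is down with the screw heads standing proud. The lens has not slipped in the grip (still at (320,350) in w12), and the plug is in the tray at (403,378) in the side view. Bystanders and the short lens are where they started. Handing in.

```bash
python3 -c "
from bench import *
print(sign_off())
print(get_state()['ft_force'],get_state()['tool_pos'])"
```

```text
the job is handed in; nothing more can be done
None
the job is handed in; nothing more can be done
```

The job is handed in at about 17.7 s. The dust plug stands let go near the middle of the parts tray. The long lens sits in the ring, pressed to the stop and still held by the gripper at its 90 N setting. `sign_off()` gives no verdict, so I don't have confirmation of a pass.

**Last checks:**
- **Ring at its stop:** force rose with about the spring rate from 6 N at contact. It then climbed steeply to about 35 N while the tool barely moved, and I eased off 0.4 mm. The wrist then read 25–26 N, about 28 N on the lens allowing for its weight, well under 80 N.
- **Depth:** the tool is at z = 0.0739, against 0.074 expected for a fully pressed lens. It is within about 1 mm of the measured ring axis, and its tilt is about 0.002 rad.
- **Pictures:** the shoulder is on the ring, the lens has not slipped in the grip, and the short lens is in its well. The bystanders look unmoved; I did not re-measure them.

**Disagreements:**
- The lens-top height from two close wrist views came out 7 mm high (0.118 against 0.111 m). I used 0.111; contact under the wrist force later agreed with it.
- The gripper opening read 1–2 mm below the true diameters.
- A sideways load of about 5 N remains at the wrist while pressing.

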